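Switch the ball feeder over to its other tray

TASK

The seesaw gate of the ball feeder (let it come to rest first) is set to send the steel balls down the chute on its low side. With the fingertips, press down the raised end so that the gate rocks over its pivot and rests on the other side; only then push the stop slide fully home by its tab, so that all three balls roll down by themselves into the tray on that other side. Do not touch or lift the balls and leave the things standing around where they are.

Things in the scene. Friction and masses are not known exactly. Their poses are not given: they have to be found in the camera images.
- feeder: ball feeder bolted to the table: a 36 mm wide ramp (to 220 mm behind the origin, 140 mm high) leads to the middle of a steel seesaw gate; each end of the seesaw has a chute and a tray (outer walls 240 mm from the origin, 50 mm high). Origin on the table under the pivot; x down the ramp (away from the robot), y along the seesaw to its left end, z up. Black base plate 8 mm thick.
- seesaw (a joint): tilt of the seesaw, rad: +0.24 = right (-y) end down, balls would go to the right tray; -0.24 = left (+y) end down. Trough 180 x 54 mm, pivot 70 mm up. Top-heavy by a steel weight (28 mm across, top 52 mm over the pivot, far side of the middle): once past level it falls onto the other hard stop and stays. Under 1 N on the raised pad tips it. May still be falling to its start side in the first second.
- left_pad (a point): centre of the top face of the flat press pad (40 x 36 mm, 5 mm thick) at the left end of the seesaw, on the trough's far side; nothing above it. In the feeder's frame at x 40 mm, y about 68 mm; 111 mm above the table when its end is up, 79 mm when down.
- right_pad (a point): the same at the right end (y about -68 mm).
- stop (a joint): travel of the stop slide, m: 0 = closed, its plate across the ramp holds the balls; 0.04 = fully home against its hard stop, its window lines up with the ramp and the balls run through. It slides along the feeder's +y with about 1.2 N of friction and stays where it is left.
- stop_tab (a point): middle of the top edge of the outer (-y) face of the stop slide's push tab, an upright steel plate 28 mm wide (x), 55 mm high, 4 mm thick, right of the ramp; feeder frame x -86 mm, y -64 mm closed, -24 mm home; top edge 127 mm above the table. Push this face towards the feeder's +y. The space to its right is free from 40 mm above the table up.
- left_tray (a point): centre of the floor of the left tray (inside 76 mm along x, 87 mm along y, floor 12 mm above the table, walls to 42 mm)
- right_tray (a point): the same for the right tray
- ball1_center (a point): centre of a steel ball, 25 mm across, 64 g; it waits in the feed ramp behind the stop, number 1 from the front
- ball2_center (a point): centre of a steel ball, 25 mm across, 64 g; it waits in the feed ramp behind the stop, number 2 from the front
- ball3_center (a point): centre of a steel ball, 25 mm across, 64 g; it waits in the feed ramp behind the stop, number 3 from the front
- lens_cell: black lens cell, a ring 41 mm across and 18 mm high; bystander, leave it alone (origin at the centre of its underside as built)
- driver: screwdriver 150 mm long lying on the table; bystander, leave it alone
- post: upright steel optical post, 13 mm across, 75 mm high; bystander, leave it alone (origin at the centre of its underside as built)
- post_holder: aluminium post holder on a round foot, 44 mm across, 55 mm high; bystander, leave it alone (origin at the centre of its underside as built)
- mirror_mount: black mirror mount, 50 mm wide and 55 mm high; bystander, leave it alone (origin at the centre of its underside as built)
- screw_tub: open grey tub, 70 x 50 x 28 mm; bystander, leave it alone (origin at the centre of its underside as built)
- marker: marker pen, 120 mm long, 12 mm thick, lying on the table; bystander, leave it alone
Not all that is in view belongs to the job. What is shaped like the part that bears ball3_center but purple or yellow is not meant.

How it is judged (in metres and radians):
On the way, in this order (a step that is already met when the one before it is completed fails the run):
1. the seesaw has been rocked over to its other side while the stop is still closed (distance of left_pad from where it was at the start of the episode above 0.0175 m and (value of joint seesaw above 0.2 rad or value of joint seesaw below -0.2 rad) and value of joint stop below 0.008 m), for 0.2 s.
2. the stop slide has been pushed fully home with the seesaw still over (distance of left_pad from where it was at the start of the episode above 0.0175 m and (value of joint seesaw above 0.2 rad or value of joint seesaw below -0.2 rad) and value of joint stop above 0.034 m), for 0.1 s.
At the end, for the whole second after the job is handed in: the seesaw rests on the side opposite to where it started (tilt over 0.2 rad), the stop slide is at least 34 mm in of 40, and all three balls lie in the tray on the seesaw's new low side, slower than 0.1 m/s (distance of left_pad from where it was at the start of the episode above 0.0175 m and value of joint stop above 0.034 m and ((value of joint seesaw above 0.2 rad and y of ball1_center in the frame of right_tray between -0.048 and 0.048 m and x of ball1_center in the frame of right_tray between -0.04 and 0.04 m and z of each of ball1_center, ball2_center, ball3_center in the frame of right_tray below 0.03 m and y of ball2_center in the frame of right_tray between -0.048 and 0.048 m and x of ball2_center in the frame of right_tray between -0.04 and 0.04 m and y of ball3_center in the frame of right_tray between -0.048 and 0.048 m and x of ball3_center in the frame of right_tray between -0.04 and 0.04 m) or (value of joint seesaw below -0.2 rad and y of ball1_center in the frame of left_tray between -0.048 and 0.048 m and x of ball1_center in the frame of left_tray between -0.04 and 0.04 m and z of each of ball1_center, ball2_center, ball3_center in the frame of left_tray below 0.03 m and y of ball2_center in the frame of left_tray between -0.048 and 0.048 m and x of ball2_center in the frame of left_tray between -0.04 and 0.04 m and y of ball3_center in the frame of left_tray between -0.048 and 0.048 m and x of ball3_center in the frame of left_tray between -0.04 and 0.04 m)) and linear speed of each of ball1, ball2, ball3 below 0.1 m/s); the robot touches nothing.
It fails at once if a ball is touched by the robot (over 0.5 N) (contact force between any of the fingers, the arm and ball1 above 0.5 N or contact force between any of the fingers, the arm and ball2 above 0.5 N or contact force between any of the fingers, the arm and ball3 above 0.5 N).
It fails at once if a ball is lifted more than about 20 mm above where it waits (height (world z) of any of ball1_center, ball2_center, ball3_center above 0.135 m).
It fails at once if a bystander is moved by more than 20 mm (distance of any of lens_cell, driver, post, post_holder, mirror_mount, screw_tub, marker from where it was at the start of the episode above 0.02 m).
It also fails if it takes over 42 s, if anything falls off the work surface, if the arm or the gripper's body presses on something with over 40 N, if the wrist force passes 120 N, or if a joint passes its speed limit or range.

ROBOT

A 6-joint arm with a two-finger parallel gripper is mounted at the origin on the work surface. World frame = base frame: x ahead of the robot, y to its left, z up, the work surface at z = 0. Lengths are in mm, angles in rad, forces in N, time in s.
With the tool pointing down it reaches from about 275 to 750 mm from the base axis. Payload 10.2 kg.
Tool frame: the origin (TCP) lies midway between the tips of the shut fingers; the grasp point (between the pads) lies 19 mm behind it; y points along the fingers, z is the direction in which the jaws open and shut, and the axes are right-handed (so a half turn about y gives the same grasp; the last joint's range is limited). The gripper opens to 85 mm and grips with 20 to 120 N. Pads are 22 mm wide; open, the fingers measure 114 mm over their backs; the gripper's body (76 mm by 85 mm) begins 54 mm behind the grasp point. The pads swing forward as they close: fully open they stand 13 mm farther back than shut.
Start: joints at [1.048, 0.313, 1.498, -0, 1.331, -0.223], TCP at [155.061, 501.585, 231.294] pointing down, gripper open.
Joint ranges: [-2.94, 2.94], [-0.97, 2.17], [0.19, 2.56], [-1.23, 4.37], [0.02, 3.11], [-2.88, 2.88]. Speed limits (rad/s): [2.39, 2.39, 3.01, 3.14, 3.14, 3.14].

INTERFACE

Orientations are given as a unit quaternion [w, x, y, z].
In Python, from rig import ctrl gives the robot as it stands.
- The arm moves only by the shell command python3 -m inch 'ROWS' [OPENING] [FORCE]. ROWS is JSON, one flat list of numbers, 6 for each row, row after row: the shift along the tool's x, y, z in cm, then the turn, a rotation vector about the tool's x, y, z in rad. A call has 1 to 8 rows; each row is the pose to reach, as a shift and turn from the pose commanded when the call began, along the tool's axes at that moment; what a row does not reach only later rows make up. A row lasts 1/12 s, in which the tool goes at most 41.7 mm and 7.16 degrees, less where a joint would pass 70% of its speed; a pose out of reach is approached as far as the arm can. A call with a gripper value outside its range is refused whole. OPENING is the gripper command: -1 is fully open, 1 is shut, values between are in proportion, set as the call begins (- or left out, the last holds). The fingers move at their own pace and stop on an object; FORCE is the grip in N (left out, the last holds). Time passes only in rows, so rows that repeat a pose let the fingers close. It gives the time, the measured TCP pose, the force and the opening at its end, in the units of the state.
- ctrl.sense(): the state, without advancing time (a new reading comes with each control period).
- ctrl.capture(name): name is "scene" or "top" or "wrist"; returns the picture (480x640x3 uint8, red, green, blue); there is no depth.
- ctrl.get_calibration(name): a dict with "fx", "fy", "cx", "cy" (pixels), "world_to_cam" (4x4, takes a point from world to camera coordinates). Camera axes: x right, y down, z forward; pixel columns grow to the right and rows downward; lengths in mm; the calibration is good to about 2 mm. The wrist camera is an equidistant fisheye: a pixel r from the principal point sees the ray r / f radians off the axis. A picture is of the moment at which its call begins: read the wrist's pose just before it. get_calibration takes no time and is no camera call; for the wrist camera it gives the pose at the moment of the call.
- ctrl.finish_job(): hands the job in, once; it reports no verdict.
Trained networks look in the newest picture that a camera, given by its name, has taken for a name from the list of things; names that differ only in an ending like _2 or _b are one class to them, and where a whole thing is asked for, a point or a joint stands for the part that bears it (a point fixed in the world has none). Each returns a list of dicts, best first, with "score" (0 to 1); they miss things now and then, are a little off and sometimes report something else, mostly with a low value. They report only what shows in the picture. A call takes as long as a camera call. They do not tell look-alikes from the thing itself.
- ctrl.search_frame(thing, camera): "uv" ([column, row] in pixels, amid what is visible of it).
The state is a dict: "time_s": time; "joints": joint angles; "dq": joint speeds; "tau": joint torques, N m; "eef_pos": TCP position; "ee_rot": TCP orientation; "force": force on the tool from outside, world axes, zero at the start; "wrist_torque": the same for the moment, N m; "grip_width": opening from 0.0 (shut) to 1.0 (fully open).
Only numpy, scipy, OpenCV 4.12 (cv2) and the standard library are available. Lean on these libraries where they do the work, as an engineer would, in place of code of your own. Each camera call takes 0.05 s, during which the arm holds its last target.

## Working session

There is one attempt and no reset: what is moved stays moved. The work goes in short steps, Python scripts to look and compute and a shell command to move; the robot and the scene stay as the last step left them, time stands still between calls to the robot, and variables do not carry over. Pictures are saved under pics/ and viewed, and the job is handed in when it is done.

```bash
mkdir -p pics; ls
python3 - <<'E'
from rig import ctrl
import cv2
print(ctrl.sense())
for n in ("scene","top","wrist"):
    im=ctrl.capture(n); cv2.imwrite(f"pics/{n}0.png",im[:,:,::-1])
    c=ctrl.get_calibration(n); print(n,{k:(v if not hasattr(v,'round') else v) for k,v in c.items()})
E
```

```text
pics
{'time_s': 0.0, 'joints': array([ 1.04759498e+00,  3.13456935e-01,  1.49844732e+00, -3.06722920e-05,
        1.33101164e+00, -2.23394322e-01]), 'dq': array([ 0.00035945, -0.00063634,  0.00101581, -0.0003519 ,  0.00070659,
       -0.00016857]), 'tau': array([-5.58795891e-04, -4.12274802e+01, -2.59731728e+01, -3.08347435e-04,
        4.38948919e-03, -7.44614226e-06]), 'eef_pos': array([154.93164411, 501.34096347, 230.72767939]), 'ee_rot': array([-0.6987377 ,  0.69961662, -0.10575949,  0.10543787]), 'force': array([-0.55859618, -0.57787293,  0.17392467]), 'wrist_torque': array([-0.0093057 ,  0.00901732, -0.06534357]), 'grip_width': 1.000704369485961}
scene {'fx': 596.5486454338027, 'fy': 596.5486454338027, 'cx': 321.09517351598384, 'cy': 251.08735432889335, 'world_to_cam': array([[-4.95958626e-02,  9.98769198e-01,  5.83024228e-04,
         1.00677429e+00],
       [ 6.58089471e-01,  3.31178338e-02, -7.52211046e-01,
        -3.17069706e+02],
       [-7.51304531e-01, -3.69228736e-02, -6.58922000e-01,
         1.41580983e+03],
       [ 0.00000000e+00,  0.00000000e+00,  0.00000000e+00,

[... 260 characters left out ...]
 -6.98411842e-03, -8.17649699e-02,
         6.03859940e+02],
       [ 8.19634769e-02, -3.57330112e-02, -9.95994548e-01,
         7.30410470e+02],
       [ 0.00000000e+00,  0.00000000e+00,  0.00000000e+00,
         1.00000000e+00]])}
wrist {'fx': 371.64829954431775, 'fy': 371.64829954431775, 'cx': 321.3349895398625, 'cy': 246.68026308918567, 'world_to_cam': array([[ 2.94534864e-01,  9.55639963e-01, -1.21440287e-03,
        -5.24890777e+02],
       [ 9.16748885e-01, -2.82189068e-01,  2.82738061e-01,
        -3.63131892e+01],
       [ 2.69853099e-01, -8.43895190e-02, -9.59196390e-01,
         3.79552846e+02],
       [ 0.00000000e+00,  0.00000000e+00,  0.00000000e+00,
         1.00000000e+00]])}
```

View pics/scene0.png

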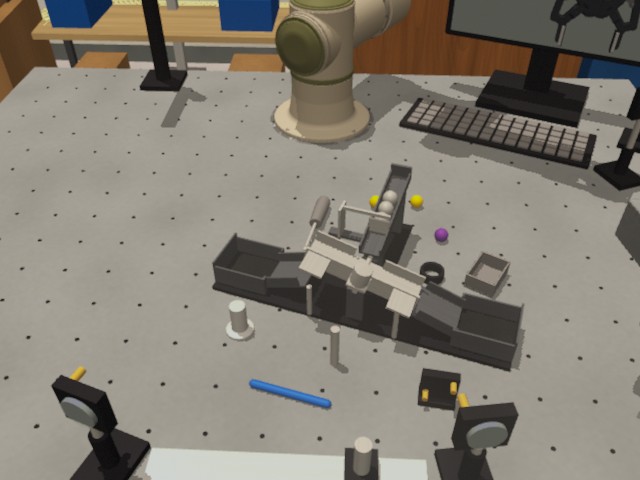

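View pics/top0.png

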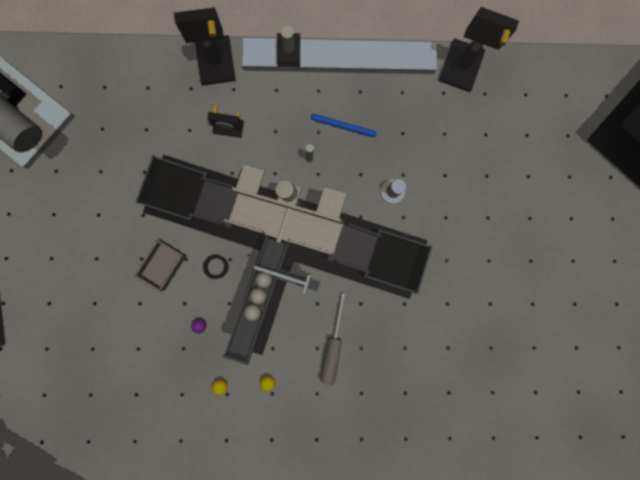

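View pics/wrist0.png

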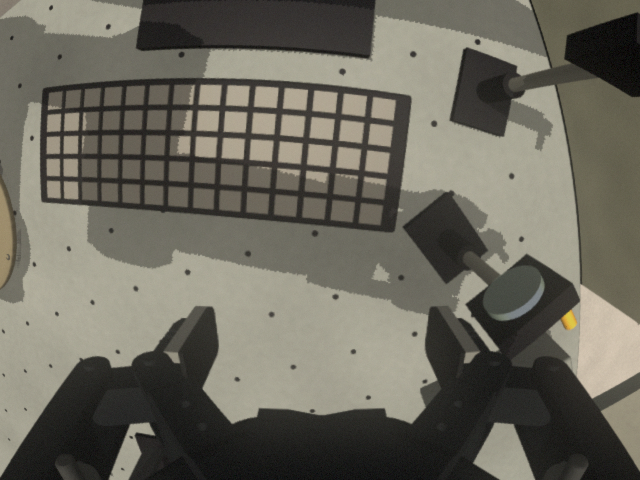

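The scene camera looks back at the robot, with the feeder in the middle at about (370,280). In the top view the feeder runs from (150,185) to (425,270), and its ramp leads down to (240,350). I'll shut the fingers, which lets the seesaw settle, then take new pictures.

```bash
python3 -m inch '[0,0,0,0,0,0,0,0,0,0,0,0,0,0,0,0,0,0,0,0,0,0,0,0,0,0,0,0,0,0,0,0,0,0,0,0,0,0,0,0,0,0,0,0,0,0,0,0]' 1 40
python3 - <<'E'
from rig import ctrl
import cv2, numpy as np
for n,(x0,y0,x1,y1) in {"scene":(200,150,530,370),"top":(130,140,440,375)}.items():
    im=ctrl.capture(n)[:,:,::-1]; cv2.imwrite(f"pics/{n}1.png",im)
    cr=im[y0:y1,x0:x1]; s=min(800/(x1-x0),600/(y1-y0)); print(n,s)
    cr=cv2.convertScaleAbs(cr,alpha=1.5)
    cv2.imwrite(f"pics/{n}1c.png",cv2.resize(cr,None,fx=s,fy=s,interpolation=cv2.INTER_CUBIC))
    for t in ["left_pad","right_pad","stop_tab","left_tray","right_tray","ball1_center","ball3_center","seesaw","stop","feeder"]:
        try: print(n,t,[(np.round(d["uv"],1).tolist(),round(d["score"],2)) for d in ctrl.search_frame(t,n)][:5])
        except Exception as e: print(t,e)
E
```

```text
time_s: 0.82
eef_pos: [155.1, 501.6, 231.3]
ee_rot: [-0.699, 0.699, -0.106, 0.106]
force: [0.5, 0.6, 0.4]
grip_width: 0.002
scene 2.4242424242424243
scene left_pad [([364.5, 275.1], 0.71)]
scene right_pad [([390.0, 198.3], 0.74), ([361.8, 274.2], 0.55)]
scene stop_tab [([369.6, 218.7], 0.97), ([439.3, 388.1], 0.64)]
scene left_tray [([378.1, 288.4], 0.61)]
scene right_tray [([379.3, 289.3], 0.56)]
scene ball1_center []
scene ball3_center [([416.0, 207.6], 0.62), ([393.5, 198.0], 0.47), ([441.4, 236.6], 0.43)]
scene seesaw [([361.1, 273.1], 0.72)]
scene stop [([372.9, 219.4], 0.87)]
scene feeder [([376.4, 287.1], 0.98), ([436.5, 272.7], 0.69)]
top 2.5531914893617023
top left_pad [([289.1, 213.1], 0.75)]
top right_pad [([288.2, 213.1], 0.9)]
top stop_tab [([310.7, 155.3], 0.61), ([270.6, 274.8], 0.58)]
top left_tray [([272.1, 228.3], 0.78)]
top right_tray [([276.4, 233.4], 0.58)]
top ball1_center [([262.3, 281.5], 0.46)]
top ball3_center [([218.9, 388.1], 0.77), ([266.5, 381.4], 0.76), ([196.6, 324.7], 0.73)]
top seesaw [([287.1, 213.9], 0.78)]
top stop [([285.6, 277.9], 0.64)]
top feeder [([272.6, 232.4], 0.71)]
```

View pics/scene1c.png

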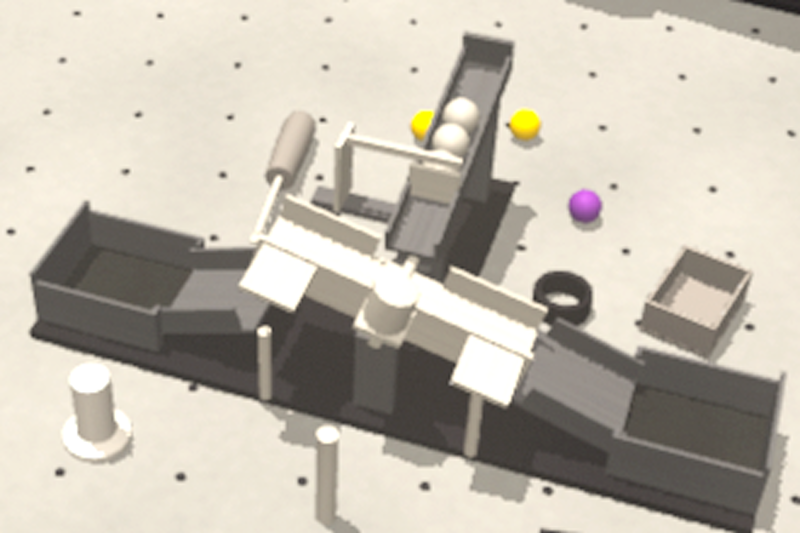

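View pics/top1c.png

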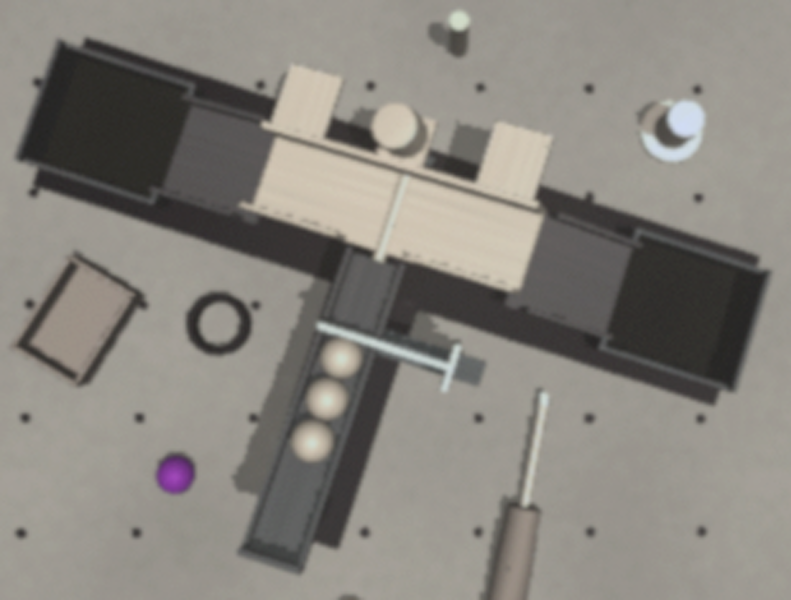

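```bash
cat > h.py <<'E'
import numpy as np, cv2
from rig import ctrl
def P(n):
    c=ctrl.get_calibration(n); K=np.array([[c["fx"],0,c["cx"]],[0,c["fy"],c["cy"]],[0,0,1]]); return K@c["world_to_cam"][:3]
def tri(s,t):
    A=cv2.triangulatePoints(P("scene"),P("top"),np.array(s,float).reshape(2,1),np.array(t,float).reshape(2,1)); return (A[:3]/A[3]).ravel()
def proj(n,p):
    q=P(n)@np.append(p,1); return q[:2]/q[2]
S=lambda u,v:(200+u/2.4242,150+v/2.4242)
T=lambda u,v:(130+u/2.5532,140+v/2.5532)
def planez(n,uv,z):
    M=P(n); A=np.c_[M[:,0],M[:,1],M[:,2]*z+M[:,3]]; q=np.linalg.solve(A,[*uv,1]); return q[:2]/q[2]
E
python3 - <<'E'
from h import *
from scipy.optimize import least_squares
pts={"lpad":(S(490,369),T(307,101)),"rpad":(S(280,275),T(515,160)),"tab":(S(346,131),T(453,367)),
"weight":(S(396,281),T(395,125)),"ball3":(S(461,114),T(312,441)),"ball2":(S(451,141),T(327,399)),
"traytopL_outfar":(S(782,376),T(60,43)),"traytopL_outnear":(S(640,352),T(20,158))}
R={}
for k,(s,t) in pts.items():
    p=tri(s,t); R[k]=p
    print(k,p.round(1),(proj("scene",p)-s).round(1),(proj("top",p)-t).round(1))
# fit pose
F={"lpad":(40,68),"rpad":(40,-68),"tab":(-86,-64)}
def f(v):
    c,s=np.cos(v[2]),np.sin(v[2])
    return np.concatenate([np.array([v[0]+c*a-s*b,v[1]+s*a+c*b])-R[k][:2] for k,(a,b) in F.items()])
r=least_squares(f,[450,0,-.3]); print(r.x,r.fun.round(1))
np.save("fp.npy",r.x)
E
```

```text
lpad [675.1 146.9  78.5] [-0.9  0.1] [-1.5 -0.1]
rpad [635.1  21.  111.3] [-0.9 -0.1] [-1.6  0. ]
tab [515.3  57.  130.5] [-1. -0.] [-2. -0.]
weight [652.7  89.9 125.7] [-0.7  0. ] [-1.2 -0. ]
ball3 [472.8 135.1 116. ] [-0.5  0. ] [-1. -0.]
ball2 [496.1 127.9 110.4] [-0.6  0. ] [-1.2 -0. ]
traytopL_outfar [703.6 298.5 108.3] [-5.6  1.1] [-9.  -1.1]
traytopL_outnear [645.1 268.6  79.7] [20.1 -5.4] [31.5 -4.3]
[ 6.16515579e+02  9.48338703e+01 -2.90901314e-01] [-0.8  1.6  0.3 -2.8  0.5  1.2]
```

Both pads triangulate cleanly. The left pad is at z≈78, so it is down, and the right pad is at z≈111, so it is raised and is the one to press. The tab is at about (515,57,130). 

Look-alikes:
- **Raised pad:** the left pad at top (250,180) is low, so not this one. The right pad at top (332,203) is my choice. The weight top at (285,189) isn't a pad.
- **Tab:** the upright at top (307,284), not the post at (310,155), which the detector also reported.
- **Balls:** the yellow and purple balls on the table aren't used.

Next I'll check both choices in a close crop and work out the first move.

```bash
cat >> h.py <<'E'
from scipy.spatial.transform import Rotation as Ro
def fw(a,b):
    v=np.load("fp.npy"); c,s=np.cos(v[2]),np.sin(v[2]); return np.array([v[0]+c*a-s*b,v[1]+s*a+c*b])
def Rt(s=None):
    w,x,y,z=(s or ctrl.sense())["ee_rot"]; return Ro.from_quat([x,y,z,w])
def delta(p,s=None):
    s=s or ctrl.sense(); return Rt(s).inv().apply(np.array(p)-s["eef_pos"])/10
E
python3 - <<'E'
from h import *
im=cv2.imread("pics/top1.png")
p=proj("top",[635,21,111]);q=proj("top",[515,57,127])
print(p,q)
c=im[170:310,265:360].copy()
big=cv2.resize(c,None,fx=4,fy=4,interpolation=cv2.INTER_CUBIC)
for r,col in((p,(0,0,255)),(q,(0,255,0))): cv2.drawMarker(big,tuple(int(4*v) for v in (r-[265,170])),col,0,16,1)
cv2.imwrite("pics/choice.png",big)
s=ctrl.sense();R=Rt(s);print(R.as_matrix().round(3))
yaw=np.load("fp.npy")[2]
zt=R.as_matrix()[:,2]; a=np.arctan2(zt[1],zt[0])
for k in(0,np.pi): 
    d=(yaw+k-a+np.pi)%(2*np.pi)-np.pi; print("world turn z",d,"tool rotvec",R.inv().apply([0,0,d]).round(3))
print("pad",fw(40,-68),"tab",fw(-86,-64))
print("delta above pad z180",delta([*fw(40,-68),180],s).round(2))
E
```

```text
[330.04314641 202.73648185] [305.40353819 283.81315124]
[[ 0.955  0.     0.295]
 [-0.295  0.     0.955]
 [ 0.    -1.     0.   ]]
world turn z -1.5619122393692217 tool rotvec [-0.     1.562 -0.   ]
world turn z 1.5796804142205714 tool rotvec [ 0.   -1.58  0.  ]
pad [635.3315359  18.2182076] tab [515.77259411  58.18893987]
delta above pad z180 [ 60.16   5.13 -32.  ]
```

View pics/choice.png

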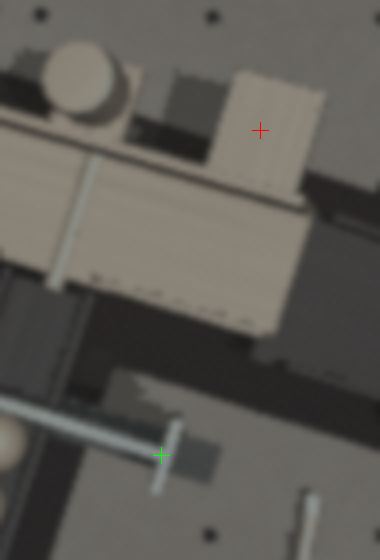

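The crop confirms both choices: the red cross is on the raised right pad at top (330,203), and the green cross is on the tab's top edge at (305,284). I'll move above the pad first.

```bash
python3 -m inch '[60,3,-32,0,1.56,0,60,3,-32,0,1.56,0,60,3,-32,0,1.56,0,60,3,-32,0,1.56,0,60,3,-32,0,1.56,0,60,3,-32,0,1.56,0,60,3,-32,0,1.56,0,60,3,-32,0,1.56,0]'
python3 - <<'E'
from h import *
s=ctrl.sense();R=Rt(s);print(s["joints"].round(2),delta([*fw(40,-68),180],s).round(2))
zt=R.as_matrix()[:,2]; print((np.load("fp.npy")[2]-np.arctan2(zt[1],zt[0])))
E
```

```text
time_s: 2.58
eef_pos: [390.6, 263.4, 216.8]
ee_rot: [0.562, -0.561, 0.43, -0.43]
force: [0.9, 0.8, 0.1]
grip_width: -0.003
[0.34 0.21 1.68 0.   1.26 0.08] [30.06  3.68 17.2 ]
-0.5556998701540758
```

```bash
python3 -m inch '[30,3,17.2,0,0.55,0,30,3,17.2,0,0.55,0,30,3,17.2,0,0.55,0,30,3,17.2,0,0.55,0,30,3,17.2,0,0.55,0,30,3,17.2,0,0.55,0,30,3,17.2,0,0.55,0,30,3,17.2,0,0.55,0]';  python3 -m inch '[0,0,0,0,0,0,0,0,0,0,0,0,0,0,0,0,0,0]'
python3 - <<'E'
from h import *
s=ctrl.sense();R=Rt(s);print(s["joints"].round(2),s["dq"].round(3),delta([*fw(40,-68),130],s).round(2))
zt=R.as_matrix()[:,2]; print((np.load("fp.npy")[2]-np.arctan2(zt[1],zt[0])))
print(R.as_matrix().round(3))
E
```

```text
time_s: 3.25
eef_pos: [627.0, 29.9, 187.6]
ee_rot: [-0.426, 0.425, -0.565, 0.565]
force: [0.7, 0.1, 0.6]
grip_width: -0.004
time_s: 3.5
eef_pos: [625.5, 32.0, 187.6]
ee_rot: [0.425, -0.426, 0.565, -0.564]
force: [-1.1, -0.5, -0.4]
grip_width: 0.002
[-0.14  0.57  1.23  0.    1.34  0.14] [ 0.019 -0.025  0.012  0.001 -0.001  0.002] [1.06 5.76 1.33]
-0.011858984850187937
[[-0.275 -0.001  0.961]
 [-0.961  0.    -0.275]
 [-0.    -1.    -0.001]]
```

```bash
python3 -m inch '[1.1,0,1.3,0,0,0,1.1,3,1.3,0,0,0,1.1,5.7,1.3,0,0,0,1.1,5.7,1.3,0,0,0]'
python3 - <<'E'
from h import *
s=ctrl.sense();print(s["eef_pos"].round(1),s["force"].round(1))
a=ctrl.capture("scene")[:,:,::-1];b=ctrl.capture("top")[:,:,::-1]
a=cv2.resize(a[180:330,240:440],None,fx=3,fy=3,interpolation=cv2.INTER_CUBIC)
b=cv2.resize(b[140:300,260:400],None,fx=3,fy=3,interpolation=cv2.INTER_CUBIC)
cv2.imwrite("pics/ab2.png",a);cv2.imwrite("pics/bb2.png",b)
E
```

```text
time_s: 3.83
eef_pos: [632.4, 19.0, 126.3]
ee_rot: [0.424, -0.428, 0.567, -0.562]
force: [-0.7, 0.3, -1.1]
grip_width: 0.004
[632.4  19.  126.3] [-0.7  0.3 -1.1]
```

View pics/ab2.png

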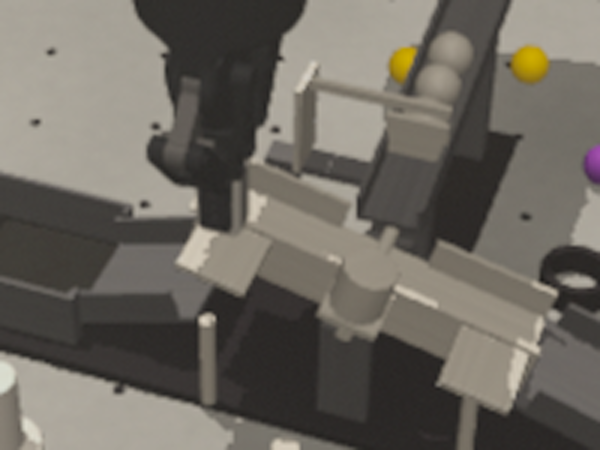

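View pics/bb2.png

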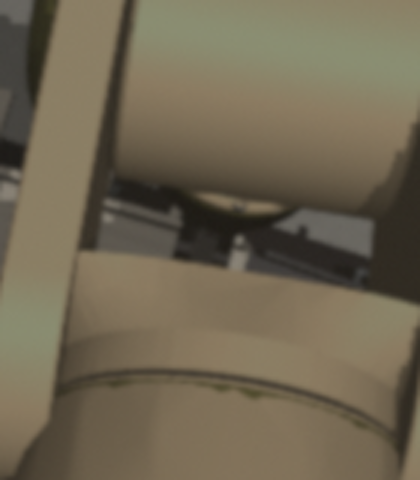

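The scene crop shows the shut fingers over the right pad at about (220,230), close to the trough wall. I'll shift 7 mm away from the wall, then press down in steps.

```bash
python3 -m inch '[0,0,0.8,0,0,0,0,0.5,0.8,0,0,0,0,1,0.8,0,0,0,0,1.5,0.8,0,0,0,0,2,0.8,0,0,0,0,2.4,0.8,0,0,0]'; python3 -m inch '[0,0.4,0,0,0,0,0,0.8,0,0,0,0,0,1.2,0,0,0,0,0,1.6,0,0,0,0,0,1.6,0,0,0,0]'
python3 - <<'E'
from h import *
s=ctrl.sense();print(s["eef_pos"].round(1),s["force"].round(1))
a=ctrl.capture("scene")[:,:,::-1]
a=cv2.resize(a[180:330,240:440],None,fx=3,fy=3,interpolation=cv2.INTER_CUBIC)
cv2.imwrite("pics/ab3.png",a)
E
```

```text
time_s: 4.43
eef_pos: [642.7, 15.5, 106.3]
ee_rot: [0.426, -0.426, 0.565, -0.565]
force: [0.3, -1.1, 0.5]
grip_width: 0.003
time_s: 4.85
eef_pos: [642.5, 15.4, 89.8]
ee_rot: [0.425, -0.426, 0.565, -0.564]
force: [-0.3, 0.4, 0.9]
grip_width: 0.002
[642.5  15.4  89.8] [-0.3  0.4  0.9]
```

View pics/ab3.png

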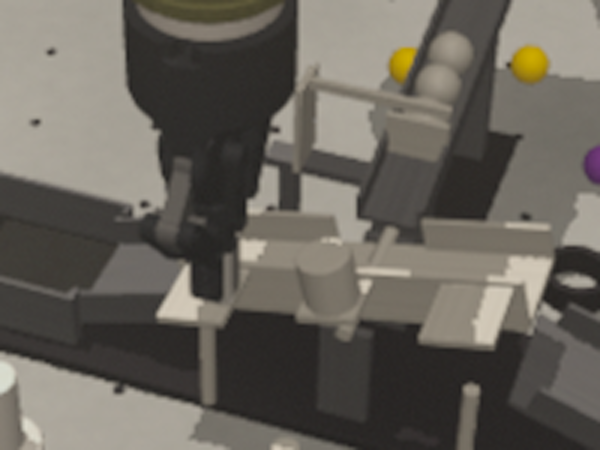

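The gate has just gone over: the right end is down near z≈88 and the left end is rising. I'll press 6 mm more, then go straight up.

```bash
python3 -m inch '[0,0.3,0,0,0,0,0,0.6,0,0,0,0,0,0.6,0,0,0,0,0,0.6,0,0,0,0,0,-1,0,0,0,0,0,-4,0,0,0,0,0,-8,0,0,0,0,0,-10,0,0,0,0]'
python3 - <<'E'
from h import *
s=ctrl.sense();print(s["eef_pos"].round(1),s["force"].round(1))
a=ctrl.capture("scene")[:,:,::-1]
a=cv2.resize(a[180:330,240:440],None,fx=3,fy=3,interpolation=cv2.INTER_CUBIC)
cv2.imwrite("pics/ab4.png",a)
print(delta([*fw(-86,-105),190],s).round(2))
E
```

```text
time_s: 5.57
eef_pos: [643.9, 15.3, 195.6]
ee_rot: [-0.427, 0.424, -0.563, 0.566]
force: [0.6, 0.5, 0.8]
grip_width: -0.003
[643.9  15.3 195.6] [0.6 0.5 0.8]
[  3.5    0.48 -13.55]
```

View pics/ab4.png

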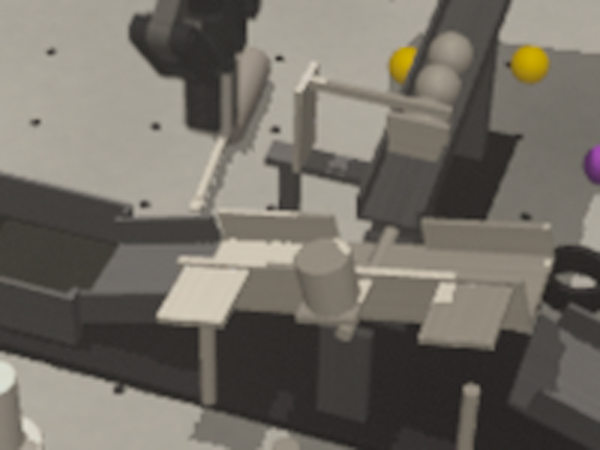

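```bash
python3 -m inch '[3.5,0,-3,0,0,0,3.5,0,-7,0,0,0,3.5,0,-11,0,0,0,3.5,0,-13.5,0,0,0,3.5,0,-13.5,0,0,0,3.5,0,-13.5,0,0,0]'
python3 - <<'E'
from h import *
s=ctrl.sense();print(s["eef_pos"].round(1),s["force"].round(1))
a=ctrl.capture("scene")[:,:,::-1];b=ctrl.capture("top")[:,:,::-1]
for n,im in (("scene",a),("top",b)):
    im=im.copy()
    for y,sg in((66,111),(-68,79)):
        p=proj(n,[*fw(40,y),sg]); print(n,y,p.round(1)); 
a=cv2.resize(a[150:330,240:440],None,fx=3.3,fy=3.3,interpolation=cv2.INTER_CUBIC)
b=cv2.resize(b[140:330,200:380],None,fx=3,fy=3,interpolation=cv2.INTER_CUBIC)
cv2.imwrite("pics/ab5.png",a);cv2.imwrite("pics/bb5.png",b)
print(delta([*fw(-86,-105),105],s).round(2))
E
```

```text
time_s: 6.12
eef_pos: [503.2, 19.1, 191.4]
ee_rot: [-0.426, 0.425, -0.564, 0.565]
force: [0.0, 0.1, 1.0]
grip_width: 0.002
[503.2  19.1 191.4] [0.  0.1 1. ]
scene 66 [403.  285.3]
scene -68 [312.8 279.5]
top 66 [246.2 176.2]
top -68 [330.7 205.4]
[-0.01  8.64  0.07]
```

View pics/ab5.png

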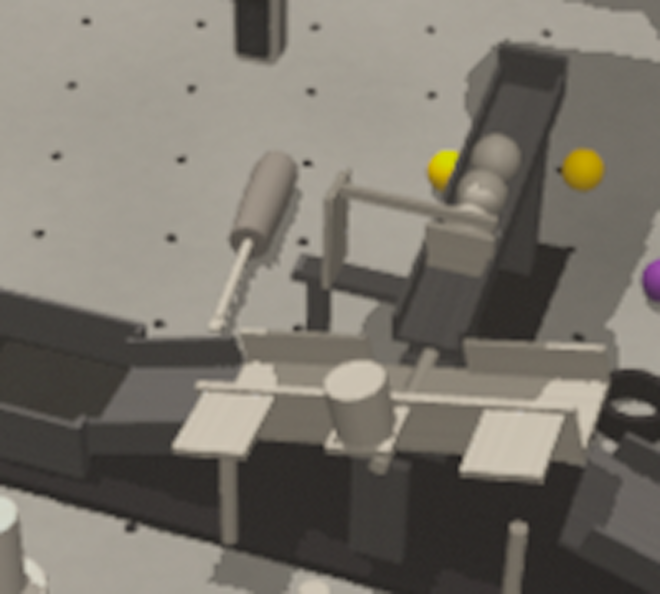

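View pics/bb5.png

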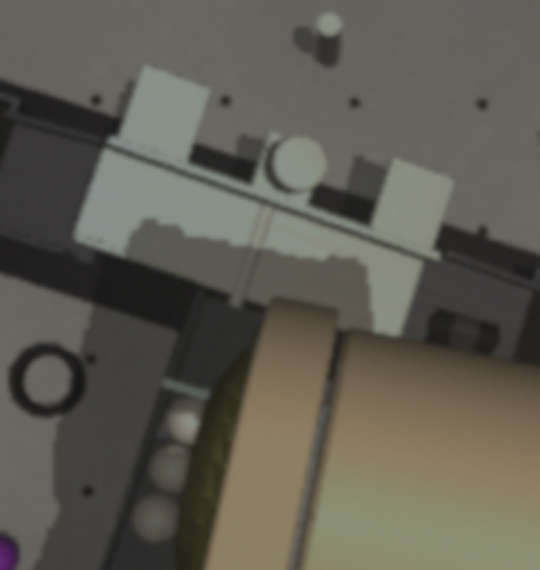

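Run:
```python
from h import *
print(tri((395.2,284.2),(254.3,177.7)).round(1),tri((308.2,277.3),(337.3,209)).round(1))
```

```text
[671.8 135.4 110.7] [629.8   9.8  78. ]
```

The pads have swapped: left z≈111, right z≈78. The gate is resting on its other side, and the stop is still closed with all three balls waiting. I'll go down on the outer side of the tab.

```bash
python3 -m inch '[0,3,0,0,0,0,0,6,0,0,0,0,0,8.5,0,0,0,0,0,8.5,0,0,0,0,-1,8.5,0,0,0,0,-1.5,8.5,0,0,0,0,-2,8.5,0,0,0,0,-2,8.5,0,0,0,0]'
python3 - <<'E'
from h import *
s=ctrl.sense();print(s["eef_pos"].round(1),s["force"].round(1))
a=ctrl.capture("scene")[:,:,::-1]
a=cv2.resize(a[150:330,240:440],None,fx=3.3,fy=3.3,interpolation=cv2.INTER_CUBIC)
cv2.imwrite("pics/ab6.png",a)
print(delta([*fw(-86,-75),105],s).round(2),delta([*fw(-86,-35),105],s).round(2))
E
```

```text
time_s: 6.88
eef_pos: [510.1, 39.1, 107.1]
ee_rot: [-0.427, 0.425, -0.564, 0.565]
force: [0.8, -0.4, -0.3]
grip_width: -0.004
[510.1  39.1 107.1] [ 0.8 -0.4 -0.3]
[-0.89  0.21  0.01] [-4.89  0.22  0.06]
```

View pics/ab6.png

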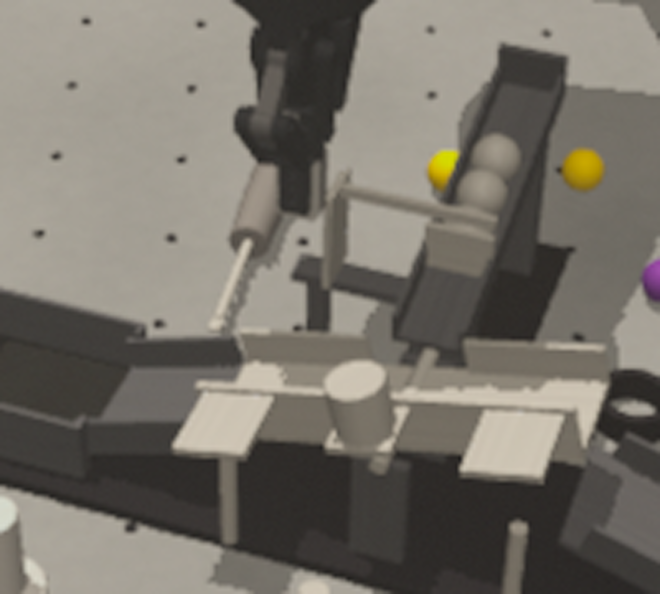

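The fingers stand just right of the tab, with the tip at crop (300,205), level with its upper half. I'll push in steps.

```bash
python3 -m inch '[-0.5,0,0,0,0,0,-1,0,0,0,0,0,-1.5,0,0,0,0,0,-2,0,0,0,0,0,-2.5,0,0,0,0,0,-3,0,0,0,0,0,-3.5,0,0,0,0,0,-4,0,0,0,0,0]'
python3 - <<'E'
from h import *
s=ctrl.sense();print(s["eef_pos"].round(1),s["force"].round(1))
a=ctrl.capture("scene")[:,:,::-1]
a=cv2.resize(a[150:330,240:440],None,fx=3.3,fy=3.3,interpolation=cv2.INTER_CUBIC)
cv2.imwrite("pics/ab7.png",a)
print(delta([*fw(-86,-35),105],s).round(2))
E
```

```text
time_s: 7.6
eef_pos: [520.2, 77.1, 105.7]
ee_rot: [0.426, -0.426, 0.565, -0.565]
force: [0.7, -2.2, 0.8]
grip_width: -0.0
[520.2  77.1 105.7] [ 0.7 -2.2  0.8]
[-0.96  0.07  0.13]
```

View pics/ab7.png

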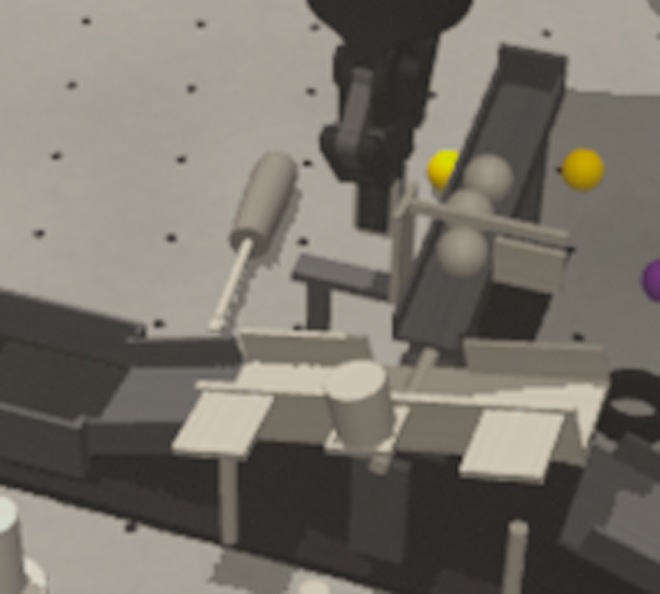

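The stop has opened and the balls are starting to roll. I'll go on to the hard stop.

```bash
python3 -m inch '[-0.3,0,0,0,0,0,-0.6,0,0,0,0,0,-0.9,0,0,0,0,0,-1.0,0,0,0,0,0,-1.0,0,0,0,0,0]'
python3 - <<'E'
from h import *
s=ctrl.sense();print(s["eef_pos"].round(1),s["force"].round(1))
a=ctrl.capture("scene")[:,:,::-1]
a=cv2.resize(a[150:330,240:440],None,fx=3.3,fy=3.3,interpolation=cv2.INTER_CUBIC)
cv2.imwrite("pics/ab8.png",a)
print(delta([*fw(-86,-35),105],s).round(2))
E
```

```text
time_s: 8.07
eef_pos: [521.7, 82.5, 105.8]
ee_rot: [-0.423, 0.429, -0.563, 0.566]
force: [-9.6, -25.8, 6.3]
grip_width: 0.002
[521.7  82.5 105.8] [ -9.6 -25.8   6.3]
[-0.4   0.08  0.13]
```

View pics/ab8.png

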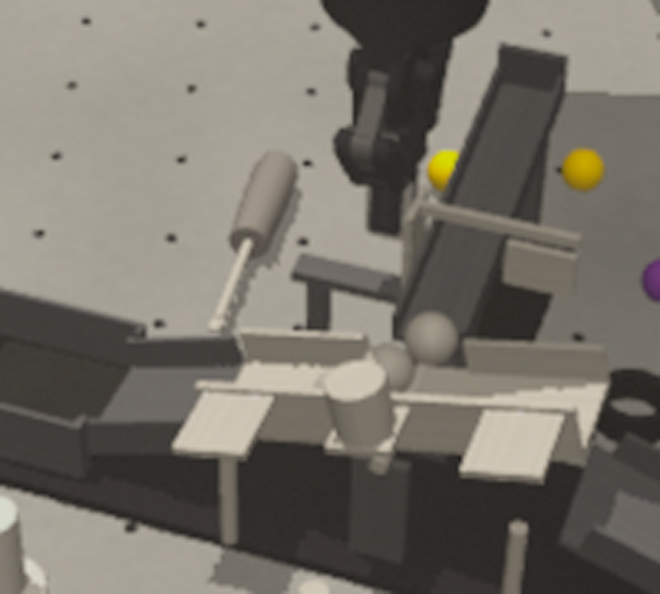

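The contact force jumped to about 27 N, so the slide is on its hard stop, and the balls are running right. I'll back off sideways and lift clear.

```bash
python3 -m inch '[1,0,0,0,0,0,3,0,0,0,0,0,5,0,0,0,0,0,5,-3,0,0,0,0,5,-7,0,0,0,0,5,-10,0,0,0,0,5,-12,0,0,0,0,5,-12,0,0,0,0]';python3 -m inch '[0,0,-4,0,0,0,0,0,-8,0,0,0,0,0,-8,0,0,0,0,0,-8,0,0,0,0,0,-8,0,0,0,0,0,-8,0,0,0,0,0,-8,0,0,0,0,0,-8,0,0,0]'
python3 - <<'E'
from h import *
s=ctrl.sense();print(s["eef_pos"].round(1),s["force"].round(1))
a=ctrl.capture("scene")[:,:,::-1];b=ctrl.capture("top")[:,:,::-1]
a=cv2.resize(a[150:370,200:530],None,fx=2.42,fy=2.42,interpolation=cv2.INTER_CUBIC)
b=cv2.resize(b[140:375,130:440],None,fx=2.55,fy=2.55,interpolation=cv2.INTER_CUBIC)
cv2.imwrite("pics/ab9.png",a);cv2.imwrite("pics/bb9.png",b)
E
```

```text
time_s: 8.78
eef_pos: [510.5, 38.2, 230.1]
ee_rot: [-0.428, 0.424, -0.563, 0.566]
force: [0.1, -0.1, 0.6]
grip_width: 0.003
time_s: 9.45
eef_pos: [432.6, 60.0, 225.5]
ee_rot: [0.425, -0.426, 0.565, -0.565]
force: [0.3, -0.3, 0.0]
grip_width: -0.002
[432.6  60.  225.5] [ 0.3 -0.3  0. ]
```

View pics/ab9.png

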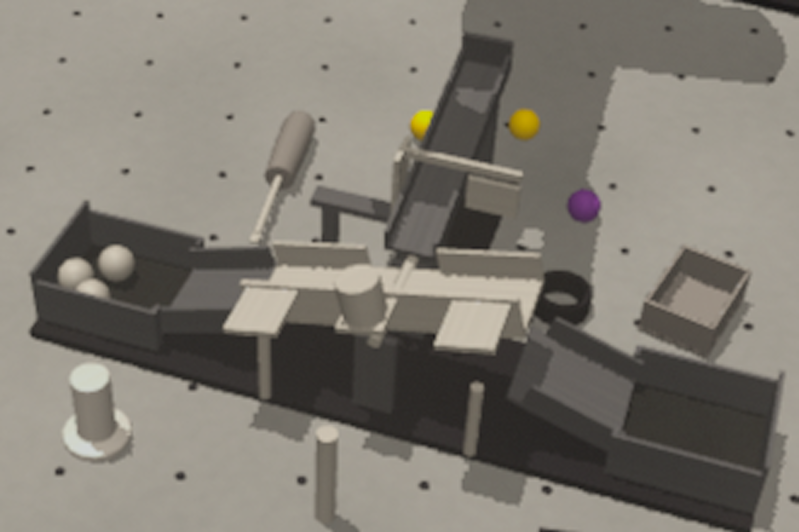

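View pics/bb9.png

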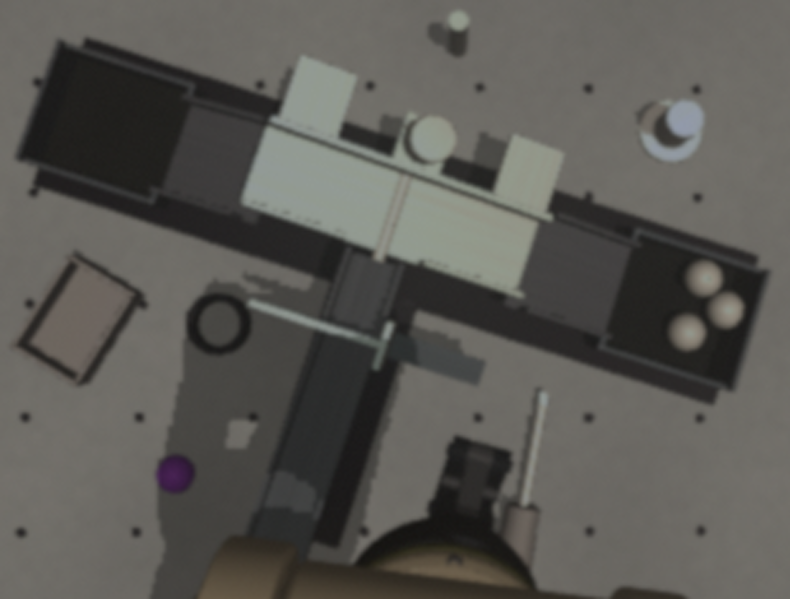

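All three balls are in the right tray, at top crop (704,278), (726,310) and (687,332). The tab moved about 72 crop px, roughly 40 mm. I'll wait for the balls to settle, then confirm before handing in.

```bash
for i in 1 2 3; do python3 -m inch '[0,0,0,0,0,0,0,0,0,0,0,0,0,0,0,0,0,0,0,0,0,0,0,0,0,0,0,0,0,0,0,0,0,0,0,0,0,0,0,0,0,0,0,0,0,0,0,0]' |head -1; done
python3 - <<'E'
from h import *
a=ctrl.capture("scene").astype(int);b0=ctrl.capture("top")
for i in range(4): b1=ctrl.capture("top")
a1=ctrl.capture("scene").astype(int)
print(np.abs(a-a1)[220:310,200:300].max(),np.abs(b0.astype(int)-b1)[225:300,370:440].max())
b=cv2.resize(b1[140:375,130:440,::-1],None,fx=2.55,fy=2.55,interpolation=cv2.INTER_CUBIC); cv2.imwrite("pics/bb10.png",b)
t0=tri(S(346,131),T(453,367)); t1=tri(S(398,152),T(384,346)); print(t0.round(1),t1.round(1),np.linalg.norm((t1-t0)[:2]))
print(ctrl.sense()["force"].round(1))
E
```

```text
time_s: 10.22
time_s: 10.88
time_s: 11.55
5 3
[515.3  57.  130.5] [526.7  92.9 123.4] 37.62223790594702
[-0.9  0.4 -0.6]
```

View pics/bb10.png

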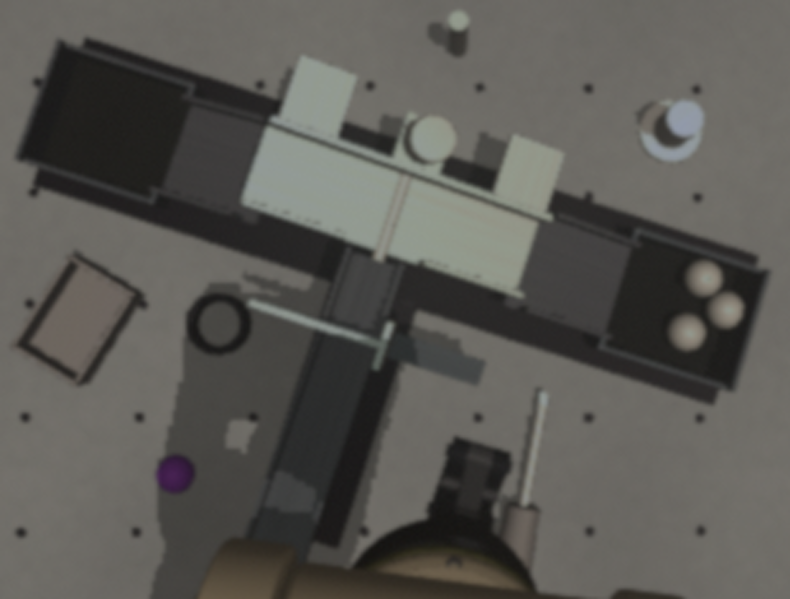

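Nothing is moving between frames, the balls lie still in the right tray, and the bystanders are in place.

```bash
python3 -c "
from rig import ctrl
print(ctrl.finish_job())"
```

```text
the job is handed in; nothing more can be done
None
```

The job is handed in, and my last checks show it done, though `finish_job` gives no verdict. I pressed the raised right pad until the gate rocked over, then pushed the stop slide home by its tab. All three balls rolled into the right tray.

- **Gate:** before pushing the stop I measured the left pad at 111 mm and the right pad at 78 mm, the reverse of the start (about 78 and 111).
- **Stop:** my two estimates of the slide's travel disagree slightly, about 40 mm from the top view and 37.6 mm from both cameras. Both are above the 34 mm needed. The push force also jumped to about 27 N, which fits the slide reaching its hard stop.
- **Balls:** all three lie at rest in the right tray, with no movement between repeated pictures.
- **Surroundings:** I did not see any bystander move. The marker and mirror mount were outside my last close-ups, but the arm never went near them. The gripper is clear of everything, and the last check was at about 12 s of the 42 s.

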